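Close a swing-strap cam clamp on a turned part

TASK

Clamp the white turned part that lies in the blue nest: push the dark steel clamp strap round with a finger until it lies over the part against its stop pin, and only then push the red cam lever fully down until it is level, so that the strap's pad presses on the part. Pick nothing up: leave the part where it lies in the nest, and the loose things round about where they are.

Things in the scene. Friction and masses are not known exactly. Their poses are not given: they have to be found in the camera images.
- clamp_base: Aluminium plate, 210 x 170 x 12 mm, fixed to the bench, that carries the clamp. Origin: centre of its underside; z up. In its frame the steel post on which the strap swings stands at (0, -30) mm, the blue nest (92 x 44 mm, top of its cheeks 29 mm above the bench) with the part at (0, 60) mm, and the stop pin (8 mm thick, top 60 mm above the bench) at (16, 15) mm. A loose hex key lies on the plate's +x half; nothing stands on its -x half.
- clamp_strap (a joint): Angle (rad) of the strap about the upright post. 0: lying over the part, along the plate's +y axis, against its stop pin (it can go no further). It grows anticlockwise seen from above (1.57: strap along the plate's -x axis, swung off the part); to close, push the strap clockwise, back to 0. A stiff hinge (about 0.22 N m) that stays where it is left.
- strap_pivot (a point): Point on the axis of the post, half-way up the strap (61 mm above the bench).
- strap_push (a point): Point on the strap's centre line, half-way up the strap, 70 mm from the post. The strap is a dark steel bar 24 mm wide with upright sides, its underside 53 mm and its top 69 mm above the bench, reaching 105 mm from the post; the frame's y runs from the post to the strap's end, z up. On the side to be pushed (-x of this frame is the anticlockwise side) nothing else stands higher than 38 mm.
- clamp_pad: Sprung rubber pad, 18 mm across, 5 mm thick, on a plunger under the strap 90 mm from the post. Origin: centre of its underside, which passes about 3 mm above the part while the lever is up; with strap over and lever down it presses on the part with about 6 N.
- cam_lever (a joint): Angle (rad) of the red cam lever. 0: up, leaning back over the tail end of the strap (away from the part), 65 degrees above level. It grows as the lever is pushed down and away from the part; 1.13: fully down, level (its stop). A stiff hinge (about 0.22 N m) that stays where it is left; it is carried on the strap and swings with it, and its cam drives the pad 6 mm down over its whole travel.
- lever_pivot (a point): Axis of the cam lever, above the post, 83 mm above the bench; this frame's y runs from the post to the strap's end, so the lever falls towards its -y; the lever turns about its x.
- lever_grip (a point): Point on the lever's centre line, 60 mm from its pivot, inside the red round grip (18 mm thick, from 27 to 80 mm from the pivot).
- workpiece: White turned plastic part, 72 mm long and 15 mm thick, loose, lying in the nest along the plate's x axis. Origin: middle of its underside, 22 mm above the bench.
- hexkey: Loose dark hex key, 82 x 30 x 6 mm, lying on the +x half of the plate. Bystander.
- glue: Loose white glue bottle, 29 mm across, 80 mm tall, standing to the right of the plate. Bystander; origin under its foot.
- parts_box: Loose small clear box of parts, 57 x 77 x 41 mm, left of and behind the plate. Bystander.
- driver: Loose screwdriver with red handle, 188 mm long, lying to the right of the plate. Bystander.
- spare: Another loose white turned part, 72 mm long, lying on the bench behind the plate, not in the nest. Bystander.

How it is judged:
On the way, in this order (a step that is already met when the one before it is completed fails the run):
1. the strap lies over the part against its stop, the lever still up (value of joint clamp_strap below 0.08 rad and value of joint cam_lever below 0.6 rad), for 0.2 s.
2. the lever is fully down, the strap still over the part (value of joint clamp_strap below 0.08 rad and value of joint cam_lever above 1.03 rad), for 0.2 s.
At the end, for the whole second after the job is handed in: The strap is within 0.08 rad of its stop over the part, the lever within 0.1 rad of fully down, the pad presses on the part with more than 2 N, and the part lies level and still in the nest, within 12 mm of where it lay (all of step 2 and contact force between clamp_pad and workpiece above 2 N and distance of workpiece from where it was at the start of the episode below 0.012 m and angle between workpiece's own x axis and vertical above 1.45 rad and linear speed of workpiece below 0.02 m/s); the robot touches nothing.
It fails at once if the lever is pushed down while the strap is not over the part (value of joint cam_lever above 0.8 rad and value of joint clamp_strap above 0.25 rad).
It fails at once if the part is lifted or pushed out of the nest (distance of workpiece from where it was at the start of the episode above 0.015 m or height (world z) of workpiece above 0.032 m).
It fails at once if a loose thing round about is picked up or shifted by more than 3 cm (distance of any of hexkey, glue, parts_box, driver, spare from where it was at the start of the episode above 0.03 m).
It fails at once if the glue bottle is knocked over (angle between glue's own z axis and vertical above 0.5 rad).
It also fails if it takes over 43 s, if anything falls off the work surface, if the arm or the gripper's body presses on something with over 40 N, if the wrist force passes 120 N, or if a joint passes its speed limit or range.

ROBOT

A 6-joint arm with a two-finger parallel gripper is mounted at the origin on the work surface; the furniture and walls round the work are solid. World frame = base frame: x ahead of the robot, y to its left, z up, the work surface at z = 0. Lengths are in m, angles in rad, forces in N, time in s.
With the tool pointing down it reaches from about 0.225 to 0.875 m from the base axis. Payload 3.4 kg.
Tool frame: the origin (TCP) lies midway between the tips of the shut fingers; the grasp point (between the pads) lies 19 mm behind it (manip.tcp_to_grasp is the distance from the TCP to the grasp point, in m); x points along the fingers, y is the direction in which the jaws open and shut, and the axes are right-handed (so a half turn about x gives the same grasp; the last joint's range is limited). The gripper opens to 85 mm and grips with 20 to 120 N. Pads are 22 mm wide; open, the fingers measure 114 mm over their backs; the gripper's body (76 mm by 85 mm) begins 54 mm behind the grasp point. The pads swing forward as they close: fully open they stand 13 mm farther back than shut.
Start: joints at [-1.228, 0.276, 1.505, -0, 1.361, -0.121], TCP at [0.257, -0.514, 0.231] pointing down, gripper open.
Joint ranges: [-2.89, 2.89], [-0.75, 2.08], [0.22, 2.7], [-1.18, 4.32], [0.11, 2.71], [-2.7, 2.7]. Speed limits (rad/s): [2.57, 2.57, 3.14, 3.14, 3.14, 3.14].

INTERFACE

Orientations are given as a unit quaternion [w, x, y, z].
In Python, from rig import readout, eyes, job, manip gives the robot as it stands. The module is installed in compiled form; this text tells all that it offers.
- The arm moves only by the tool carry_out, never from a script. Its argument "deltas" is one flat list of numbers, 7 for each row, row after row: the shift along the tool's x, y, z scaled (see below), then the turn, a rotation vector about the tool's x, y, z scaled (see below), then the opening, from -1 (shut) to 1 (fully open). In form: [dx, dy, dz, ax, ay, az, grip, dx, dy, dz, ax, ay, az, grip, ...]. A call has 1 to 10 rows; each row shifts and turns the commanded pose from where the row before left it, along the tool's axes as they then stand; what a row does not reach is not made up. The controller multiplies each number of a shift by 60 mm and each number of a turn by 4 degrees. A row lasts 1/8 s, in which the tool goes at most 62.5 mm and 10.7 degrees, less where a joint would pass 70% of its speed; a pose out of reach is approached as far as the arm can. A call with a number of a shift or a turn outside -1 to 1 is refused whole. A call with a gripper value outside its range is refused whole. The fingers move at their own pace and stop on an object; "newtons" is the grip in N (left out, the last holds). Time passes only in rows, so rows that do not move let the fingers close. It gives the time, the measured TCP pose, the force and the opening at its end, in the units of the state.
- readout.get_state(): the state, without advancing time (a new reading comes with each control period).
- eyes.get_image(name): name is "scene" or "top"; returns a dict with "color" (384x512x3 uint8, red, green, blue), "z_map" (384x512 float32, m along the optical axis (not along the pixel's ray), 0 where there is no reading), "mtx" (3x3 intrinsics, pixels), "distortion" ([k1, k2, p1, p2, k3] as OpenCV has them; the pictures are not rectified), "origin" and "orientation" of the camera in the world. Camera axes: x right, y down, z forward; pixel columns grow to the right and rows downward; lengths in m; the calibration is good to about 2 mm. A picture is of the moment at which its call begins.
- job.sign_off(): hands the job in, once; it reports no verdict.
The state is a dict: "clock": time; "qpos": joint angles; "qd": joint speeds; "effort": joint torques, N m; "position": TCP position; "ee_rot": TCP orientation; "contact_force": force on the tool from outside, world axes, zero at the start; "moment": the same for the moment, N m; "width": finger opening in m.
Only numpy, scipy, OpenCV 4.12 (cv2) and the standard library are available. Lean on these libraries where they do the work, as an engineer would, in place of code of your own. Each camera call takes 0.05 s, during which the arm holds its last target.

## Working session

There is one attempt and no reset: what is moved stays moved. The work goes in short steps, Python scripts to look and compute and a tool call to move; the robot and the scene stay as the last step left them, time stands still between calls to the robot, and variables do not carry over. Pictures are saved under pics/ and viewed, and the job is handed in when it is done.

Besides the shell and the picture viewer there is one more tool, called in YAML: its name, and indented under it one key for each argument. carry_out: Moves the arm, as the interface text tells. Its arguments: {"type":"object","properties":{"deltas":{"type":"array"},"newtons":{"type":"number"}},"required":["deltas"]}

```bash
mkdir -p pics; python3 - <<'E'
from rig import readout, eyes, job, manip
import cv2, numpy as np, pickle
s=readout.get_state(); print(s)
for n in ("scene","top"):
    d=eyes.get_image(n); pickle.dump(d,open(n+".pkl","wb"))
    cv2.imwrite(f"pics/{n}0.png",d["color"][...,::-1]); print(n,d["mtx"],d["distortion"],d["origin"],d["orientation"])
E
```

```text
{'clock': 0.0, 'qpos': array([-1.22800180e+00,  2.76592078e-01,  1.50615018e+00,  1.76091541e-05,
        1.36071013e+00, -1.21004732e-01]), 'qd': array([ 0.00148141,  0.00063483, -0.00044534,  0.00081142, -0.00063477,
       -0.0008918 ]), 'effort': array([-4.77238664e-04, -4.16777515e+01, -2.45800638e+01, -7.09961796e-05,
        1.12179236e-02,  1.00226924e-05]), 'position': array([ 0.25704118, -0.51374457,  0.2304346 ]), 'ee_rot': array([-0.16185654, -0.68811193, -0.16316484,  0.68824536]), 'contact_force': array([ 0.51554609, -0.7087912 , -0.67195732]), 'moment': array([-0.05337793, -0.039709  , -0.00460649]), 'width': 0.08546807117147842}
scene [[438.07301558   0.         252.9701348 ]
 [  0.         438.07301558 183.05797851]
 [  0.           0.           1.        ]] [-0.00108501  0.          0.          0.          0.        ] [-0.28427758 -0.83482319  0.82622445] [-0.46008433  0.78430902 -0.36399307  0.20171965]
top [[360.50593043   0.         251.66300098]
 [  0.         360.50593043 191.83947791]
 [  0.           0.           1.        ]] [0.0338667 0.        0.        0.        0.       ] [ 0.46217692 -0.0284844   1.02204466] [-0.07689185  0.75190419 -0.65100879  0.07010912]
```

View pics/scene0.png

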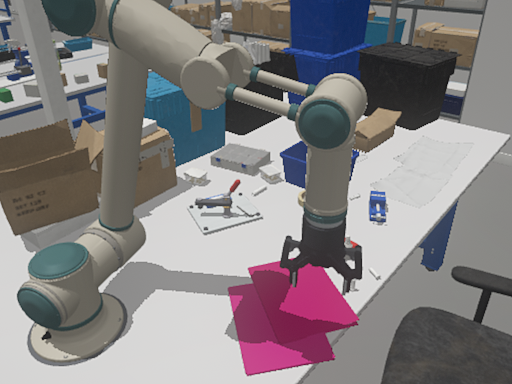

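View pics/top0.png

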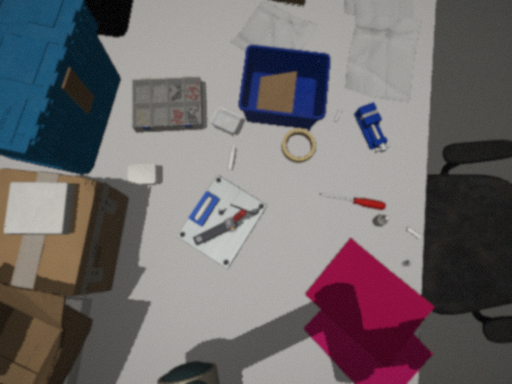

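```bash
python3 - <<'E'
import cv2, pickle
d=pickle.load(open("top.pkl","rb"));c=d["color"][165:280,165:285,::-1]
cv2.imwrite("pics/topz.png",cv2.resize(c,None,fx=5,fy=5,interpolation=cv2.INTER_CUBIC)[:600])
d=pickle.load(open("scene.pkl","rb"));c=d["color"][150:240,170:290,::-1]
cv2.imwrite("pics/scz.png",cv2.resize(c,None,fx=6,fy=6,interpolation=cv2.INTER_CUBIC))
E
```

```text
(no output)
```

View pics/topz.png

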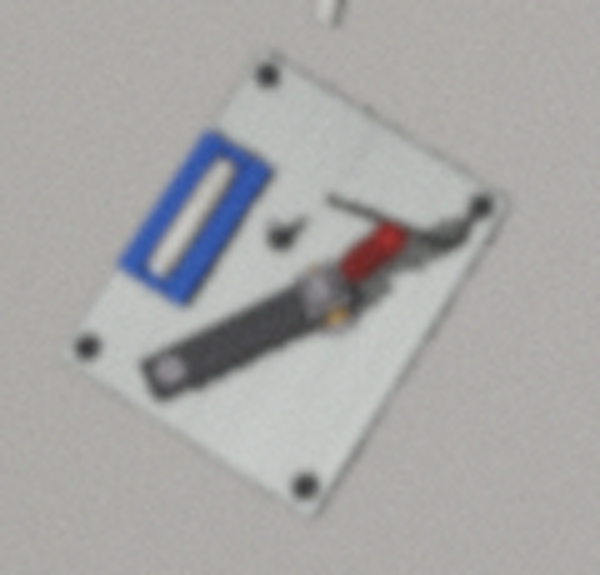

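View pics/scz.png

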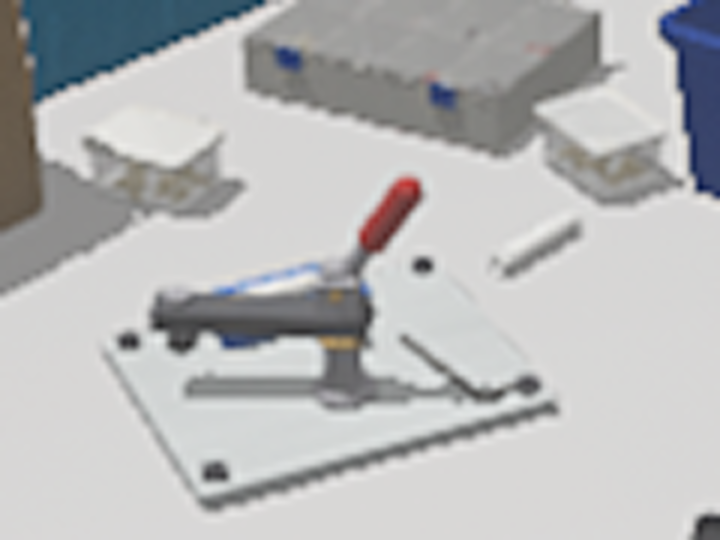

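```bash
cat > h.py <<'E'
import cv2, numpy as np, pickle
from scipy.spatial.transform import Rotation as R
def ray(d,uv,z):
    p=cv2.undistortPoints(np.array([[uv]],float),d["mtx"],d["distortion"])[0,0]
    q=d["orientation"]; M=R.from_quat([q[1],q[2],q[3],q[0]]).as_matrix()
    v=M@np.array([p[0],p[1],1]); o=np.array(d["origin"])
    return o+v*(z-o[2])/v[2]
E
python3 - <<'E'
from h import *
t=pickle.load(open("top.pkl","rb")); s=pickle.load(open("scene.pkl","rb"))
T=lambda u,v,z: ray(t,(164.6+u/5,164.6+v/5),z)
S=lambda u,v,z: ray(s,(169.6+u/6,149.6+v/6),z)
np.set_printoptions(precision=4,suppress=True)
C=[T(*c,.012) for c in [(270,48),(508,205),(318,515),(68,365)]]
print(np.array(C)); c=np.mean(C,0)
x=(C[1]-C[0]+C[2]-C[3]);y=(C[0]-C[3]+C[1]-C[2]);print(np.linalg.norm(x)/2,np.linalg.norm(y)/2, c)
# bolts
B=[T(*b,.016) for b in [(268,75),(481,207),(305,486),(88,347)]];print(np.array(B),np.mean(B,0))
BS=[S(*b,.016) for b in [(423,265),(528,384),(215,471),(128,341)]];print(np.array(BS),np.mean(BS,0))
print("strap end/pad bolt",T(170,370,.07),T(150,380,.069),"pivot",T(325,292,.083))
print("nest corners",[T(*k,.029)[:2] for k in [(210,132),(272,172),(186,304),(122,264)]])
E
```

```text
[[ 0.7122  0.0987  0.012 ]
 [ 0.6408 -0.0499  0.012 ]
 [ 0.4554  0.03    0.012 ]
 [ 0.5163  0.1803  0.012 ]]
0.1634443391208683 0.20704372224614223 [0.5812 0.0648 0.012 ]
[[ 0.6953  0.0967  0.016 ]
 [ 0.6367 -0.0349  0.016 ]
 [ 0.4697  0.0392  0.016 ]
 [ 0.5274  0.1703  0.016 ]] [0.5823 0.0679 0.016 ]
[[ 0.6936  0.0908  0.016 ]
 [ 0.6358 -0.0405  0.016 ]
 [ 0.4679  0.0343  0.016 ]
 [ 0.5248  0.1654  0.016 ]] [0.5805 0.0625 0.016 ]
strap end/pad bolt [0.5182 0.115  0.07  ] [0.5116 0.1246 0.069 ] pivot [0.5688 0.0401 0.083 ]
nest corners [array([0.655, 0.122]), array([0.6374, 0.0839]), array([0.5575, 0.1188]), array([0.5743, 0.1576])]
```

```bash
cat >> h.py <<'E'
from rig import readout
np.set_printoptions(precision=4,suppress=True)
post=np.array([.5693,.038]); px=np.array([.915,-.4035]); py=np.array([.4035,.915])
def rot():
    q=readout.get_state()["ee_rot"]; return R.from_quat([q[1],q[2],q[3],q[0]]).as_matrix()
def to(*targets):
    s=readout.get_state(); p=s["position"]; M=rot()
    for t in targets:
        t=np.array(t); dd=M.T@(t-p)/.06; print("tgt",t,"tool units",dd,"rows>=",abs(dd).max()); p=t
E
python3 - <<'E'
from h import *
M=rot(); print(M)
for n,k in (("y",1),("z",2)): print(n,np.degrees(np.arctan2(M[1,k],M[0,k])))
a=np.radians(123.8); u=np.array([np.cos(a),np.sin(a)]); n=np.array([-u[1],u[0]])
p=post+.07*u+.042*n
to((*p,.21),(*p,.05))
E
```

```text
[[-0.0006  0.4473 -0.8944]
 [ 0.0016 -0.8944 -0.4473]
 [-1.     -0.0017 -0.0002]]
y -63.42845888655225
z -153.42847849367246
tgt [0.4955 0.0728 0.21  ] tool units [ 0.3552 -6.9661 -7.927 ] rows>= 7.926995377558911
tgt [0.4955 0.0728 0.05  ] tool units [2.6667 0.0044 0.0006] rows>= 2.6666629729758125
```

carry_out:
  deltas: [0.02,-0.49,-0.56,0,0,0,-1,0.02,-0.49,-0.56,0,0,0,-1,0.02,-0.49,-0.56,0,0,0,-1,0.02,-0.49,-0.56,0,0,0,-1,0.02,-0.49,-0.56,0,0,0,-1,0.02,-0.49,-0.56,0,0,0,-1,0.02,-0.49,-0.56,0,0,0,-1,0.02,-0.49,-0.56,0,0,0,-1,0.02,-0.49,-0.56,0,0,0,-1,0.02,-0.49,-0.56,0,0,0,-1]
  newtons: 40

```text
clock: 1.35
position: [0.4264, -0.0996, 0.2191]
ee_rot: [-0.162, -0.688, -0.162, 0.688]
contact_force: [0.9, 0.1, 0.3]
width: 0.0003
```

carry_out:
  deltas: [0.02,-0.49,-0.56,0,0,0,-1,0.02,-0.49,-0.56,0,0,0,-1,0.02,-0.49,-0.56,0,0,0,-1,0.02,-0.3,-0.4,0,0,0,-1,0,0,0,-0.9,0,0,-1,0,0,0,-0.9,0,0,-1,0,0,0,0,0,0,-1]

```text
clock: 2.22
position: [0.49, 0.0499, 0.2141]
ee_rot: [-0.205, -0.676, -0.205, 0.677]
contact_force: [0.2, -0.7, 1.2]
width: -0.0003
```

```bash
python3 - <<'E'
from h import *
from rig import eyes
s=readout.get_state();print(s["clock"],s["position"],s["contact_force"],s["width"])
M=rot()
for n,k in (("y",1),("z",2)): print(n,np.degrees(np.arctan2(M[1,k],M[0,k])))
a=np.radians(123.8); u=np.array([np.cos(a),np.sin(a)]); n=np.array([-u[1],u[0]])
p=post+.07*u+.042*n
to((*p,s["position"][2]),(*p,.05))
for nn in ("scene","top"):
    d=eyes.get_image(nn); pickle.dump(d,open(nn+"1.pkl","wb"))
    c=d["color"][100:300,130:400,::-1]
    cv2.imwrite(f"pics/{nn}1.png",cv2.resize(c,None,fx=2.8,fy=2.8,interpolation=cv2.INTER_CUBIC))
E
```

```text
2.225 [0.49   0.0499 0.2141] [ 0.2335 -0.6788  1.16  ] -0.00030794839560852597
y -56.25079955282942
z -146.25078060370384
tgt [0.4955 0.0728 0.2141] tool units [-0.0001 -0.2668 -0.2867] rows>= 0.28667663909598545
tgt [0.4955 0.0728 0.05  ] tool units [ 2.7349  0.0012 -0.002 ] rows>= 2.7349412584060535
```

View pics/scene1.png

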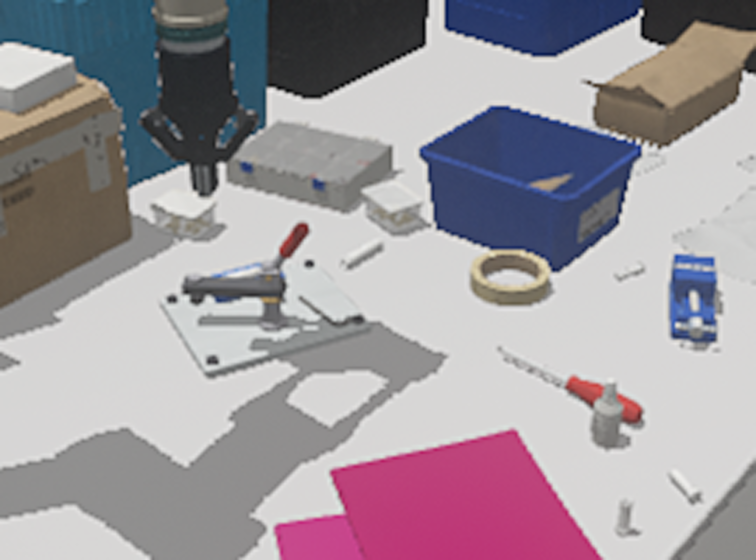

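View pics/top1.png

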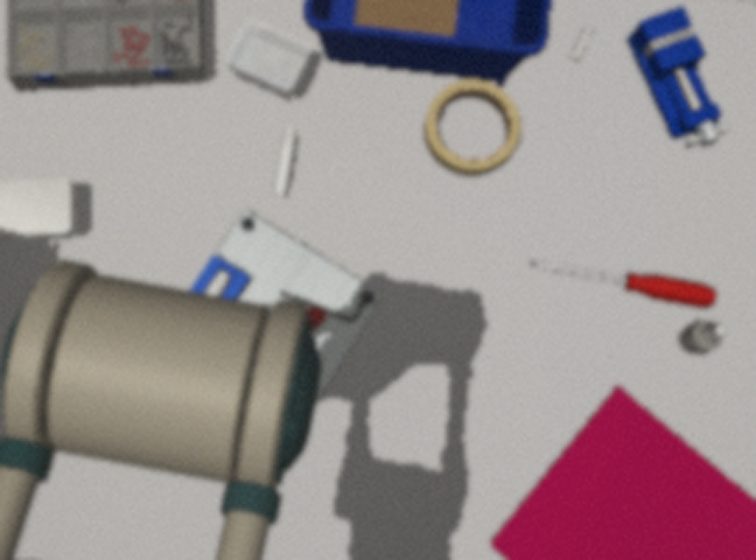

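carry_out:
  deltas: [0,-0.27,-0.28,0,0,0,-1,0.45,0,0,0,0,0,-1,0.45,0,0,0,0,0,-1,0.45,0,0,0,0,0,-1,0.45,0,0,0,0,0,-1,0.45,0,0,0,0,0,-1,0.3,0,0,0,0,0,-1,0.17,0,0,0,0,0,-1,0,0,0,0,0,0,-1]

```text
clock: 3.45
position: [0.495, 0.0724, 0.0509]
ee_rot: [-0.205, -0.676, -0.205, 0.677]
contact_force: [0.7, -0.2, -0.2]
width: -0.0001
```

```bash
python3 - <<'E'
from h import *
from rig import eyes
s=readout.get_state();print(s["clock"],s["position"],s["contact_force"],s["width"])
d=eyes.get_image("scene"); pickle.dump(d,open("scene2.pkl","wb"))
c=d["color"][140:240,160:290,::-1]
cv2.imwrite(f"pics/scene2.png",cv2.resize(c,None,fx=6,fy=6,interpolation=cv2.INTER_CUBIC))
E
```

```text
3.45 [0.495  0.0724 0.0509] [ 0.6558 -0.1722 -0.1923] -5.0597610497786923e-05
```

View pics/scene2.png

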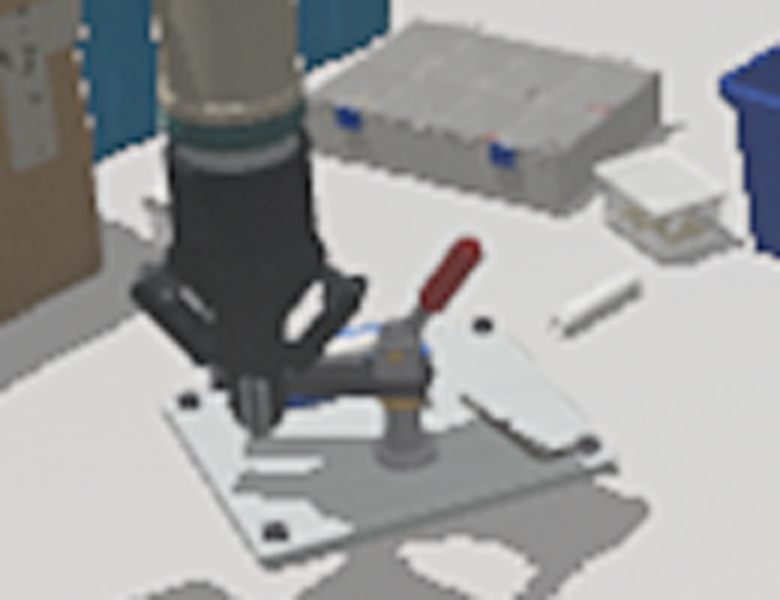

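carry_out:
  deltas: [0,0,-0.14,0,0,0,-1,0,0,-0.14,0,0,0,-1,0,-0.03,-0.08,1,0,0,-1,0,-0.03,-0.08,1,0,0,-1,0,-0.03,-0.08,1,0,0,-1,0,-0.03,-0.08,1,0,0,-1,0,-0.03,-0.08,1,0,0,-1,0,-0.03,-0.08,1,0,0,-1,0,-0.03,-0.08,1,0,0,-1,0,-0.03,-0.08,1,0,0,-1]

```text
clock: 4.75
position: [0.5393, 0.1079, 0.0513]
ee_rot: [-0.011, -0.706, -0.01, 0.708]
contact_force: [-2.0, -1.7, -0.4]
width: -0.0003
```

```bash
cat > st.py <<'E'
from h import *
from rig import eyes
import sys
s=readout.get_state();print(s["clock"],s["position"],s["contact_force"],s["width"])
M=rot(); ty=np.degrees(np.arctan2(M[1,1],M[0,1])); print("tool y",ty, "tool x",M[:,0])
u=-M[:2,1]; n=M[:2,2]; r=s["position"][:2]-post; print("along/n in tool frame",r@u,r@n,"plate x,y rel post",r@px,r@py)
for nn in ("scene","top"):
    d=eyes.get_image(nn); pickle.dump(d,open(f"{nn}{sys.argv[1]}.pkl","wb"))
    c=d["color"][140:240,160:290,::-1] if nn=="scene" else d["color"][165:280,165:285,::-1]
    cv2.imwrite(f"pics/{nn}{sys.argv[1]}.png",cv2.resize(c,None,fx=5,fy=5,interpolation=cv2.INTER_CUBIC))
E
python3 st.py 3
```

```text
4.75 [0.5393 0.1079 0.0513] [-2.0097 -1.722  -0.3705] -0.00032996605587257003
tool y -88.31212518035876 tool x [-0.0027 -0.0014 -1.    ]
along/n in tool frame 0.0707262865329421 0.02796493048806398 plate x,y rel post -0.055676156400516166 0.05181338043577173
```

View pics/scene3.png

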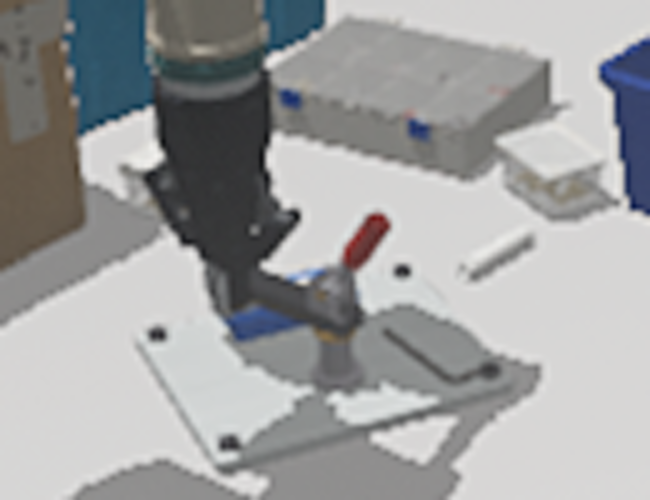

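The strap is following: the finger is on its near side at (235,285) and the contact force is about 2.6 N. I'll push on.

carry_out:
  deltas: [0,-0.03,-0.085,1,0,0,-1,0,-0.03,-0.085,1,0,0,-1,0,-0.03,-0.085,1,0,0,-1,0,-0.03,-0.085,1,0,0,-1,0,-0.03,-0.085,1,0,0,-1,0,0,0,0,0,0,-1]

```text
clock: 5.6
position: [0.5662, 0.1145, 0.0512]
ee_rot: [0.111, -0.698, 0.111, 0.698]
contact_force: [-1.7, -0.8, -1.1]
width: 0.0001
```

```bash
python3 st.py 4
```

```text
5.6 [0.5662 0.1145 0.0512] [-1.704  -0.814  -1.1298] 0.0001236101665357423
tool y -108.121325968825 tool x [-0.0006  0.     -1.    ]
along/n in tool frame 0.07169785309806977 0.026721162174164842 plate x,y rel post -0.0336811450748777 0.06870517601273841
```

View pics/scene4.png

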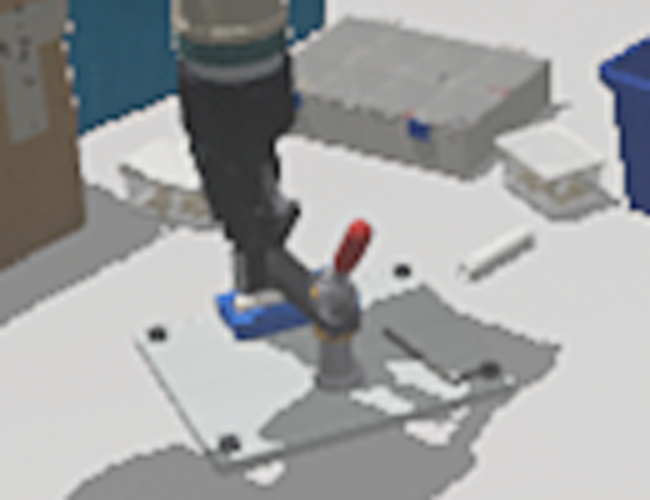

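carry_out:
  deltas: [0,-0.03,-0.085,1,0,0,-1,0,-0.01,-0.04,0.4,0,0,-1,0,0,0,0,0,0,-1]

```text
clock: 6.08
position: [0.5741, 0.1143, 0.0513]
ee_rot: [0.146, -0.692, 0.146, 0.692]
contact_force: [-1.8, -1.2, -0.7]
width: -0.0002
```

carry_out:
  deltas: [0,0,-0.04,0,0,0,-1,0,0,0,0,0,0,-1]

```text
clock: 6.32
position: [0.5765, 0.1136, 0.0513]
ee_rot: [0.146, -0.692, 0.146, 0.692]
contact_force: [-1.9, 3.2, -1.2]
width: -0.0002
```

carry_out:
  deltas: [0,0,-0.03,0,0,0,-1,0,0,0,0,0,0,-1]

```text
clock: 6.58
position: [0.5764, 0.1136, 0.0513]
ee_rot: [0.147, -0.691, 0.146, 0.693]
contact_force: [-5.1, 3.9, 2.2]
width: -0.0001
```

carry_out:
  deltas: [0,0,-0.04,0,0,0,-1,0,0,0,0,0,0,-1]

```text
clock: 6.82
position: [0.5764, 0.1135, 0.0513]
ee_rot: [0.147, -0.689, 0.146, 0.695]
contact_force: [-9.3, 6.9, 5.5]
width: -0.0002
```

```bash
python3 st.py 5
```

```text
6.825 [0.5764 0.1135 0.0513] [-9.3107  6.9443  5.5228] -0.0001822694405407341
tool y -113.87716717564301 tool x [-0.0073  0.0036 -1.    ]
along/n in tool frame 0.07196320544898027 0.024044985922503596 plate x,y rel post -0.023945297338607917 0.07199825204180466
```

View pics/scene5.png

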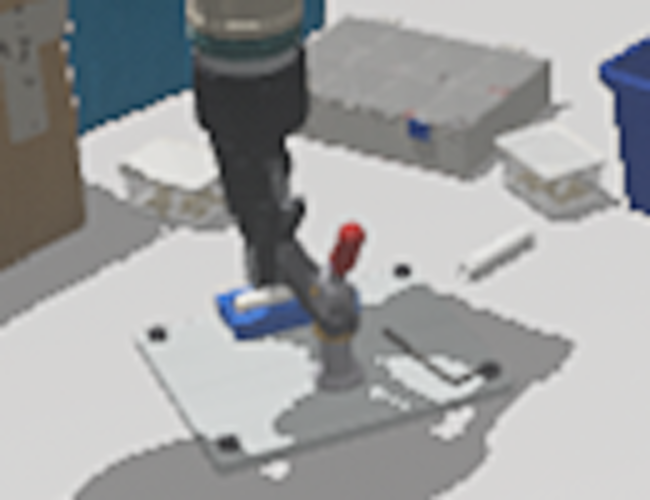

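carry_out:
  deltas: [0,0,0.3,0,0,0,-1,0,0,0.3,0,0,0,-1,-0.4,0,0,0,0,0,-1,-0.5,0,0,0,0,0,-1,-0.5,0,0,0,0,0,-1,-0.5,0,0,0,0,0,-1,-0.4,0,0,0,0,0,-1,0,0,0,0,0,0,-1]

```text
clock: 7.92
position: [0.5485, 0.1259, 0.1914]
ee_rot: [-0.146, 0.694, -0.145, -0.69]
contact_force: [-0.1, -0.5, -0.4]
width: -0.0001
```

```bash
python3 st.py 6; python3 -c "
from h import *
to((*(post+.0*py),.19),(*(post+.0*py),.14))"
```

```text
7.925 [0.5485 0.1259 0.1914] [-0.0987 -0.4771 -0.3862] -5.846268620910839e-05
tool y -113.81030789421436 tool x [ 0.0058 -0.0001 -1.    ]
along/n in tool frame 0.07206816422800676 0.05453022281318651 plate x,y rel post -0.05451404238812036 0.07208264027980797
tgt [0.5693 0.038  0.19  ] tool units [-0.0206  1.1864 -0.9358] rows>= 1.186401983453086
tgt [0.5693 0.038  0.14  ] tool units [ 0.8333 -0.0004  0.    ] rows>= 0.8333332129887595
```

View pics/scene6.png

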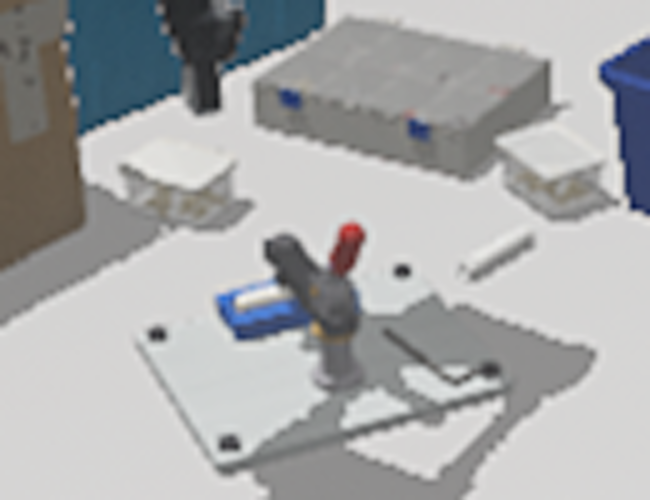

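View pics/top6.png

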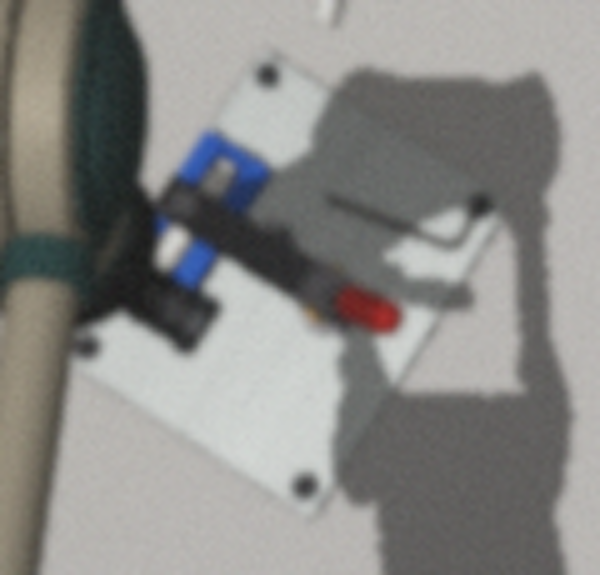

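The strap now lies over the nest: in the top view its end is at (178,200), its post is at (325,290), and the red grip runs from (345,300) to (390,318). Next I'll check the angle and the lever's lateral position.

```bash
python3 - <<'E'
from h import *
t=pickle.load(open("top6.pkl","rb")); s=pickle.load(open("scene6.pkl","rb"))
T=lambda u,v,z: ray(t,(164.6+u/5,164.6+v/5),z)[:2]
S=lambda u,v,z: ray(s,(159.6+u/5,139.6+v/5),z)[:2]
e=T(182,201,.069); p=post; print("strap dir", np.degrees(np.arctan2(*(e-T(325,291,.085))[::-1])),"plate y 66.2", [(e-p)@px,(e-p)@py])
# red grip mask
for d,nm in ((t,"top"),(s,"scene")):
    h=cv2.cvtColor(d["color"],cv2.COLOR_RGB2HSV); m=((h[...,0]<8)|(h[...,0]>172))&(h[...,1]>130)&(h[...,2]>60)
    m[:165]=0 if nm=="top" else m[:165]; 
    y,x=np.nonzero(m); k=(x<260) if nm=="top" else ((x>200)&(x<245)&(y<200)&(y>170)); x,y=x[k],y[k]
    c=(x.mean(),y.mean()); g=ray(d,c,.083+.0535*np.sin(np.radians(65)))[:2]
    print(nm,len(x),c,"grip centre plate rel post",(g-post)@px,(g-post)@py)
E
```

```text
strap dir 65.37526334485301 plate y 66.2 [np.float64(0.0003541293614676801), np.float64(0.09462801356899356)]
top 59 (np.float64(238.01694915254237), np.float64(226.5593220338983)) grip centre plate rel post -0.0012888559230482383 -0.026179269485292856
scene 14 (np.float64(229.42857142857142), np.float64(186.64285714285714)) grip centre plate rel post 0.005756565393316974 -0.023118382114707955
```

carry_out:
  deltas: [0,0.33,-0.32,0,0,0,-1,0,0.33,-0.32,0,0,0,-1,0,0.33,-0.31,0,0,0,-1,0,0,0,0,0,0,-1,0.3,0,0,0,0,0,-1,0.3,0,0,0,0,0,-1,0.24,0,0,0,0,0,-1,0,0,0,0,0,0,-1]

```text
clock: 9.02
position: [0.574, 0.0491, 0.1372]
ee_rot: [0.146, -0.691, 0.146, 0.693]
contact_force: [0.1, 0.6, -0.4]
width: -0.0005
```

```bash
python3 st.py 7
```

```text
9.025 [0.574  0.0491 0.1372] [ 0.0673  0.6143 -0.3871] -0.0005077008553808078
tool y -113.80019490402627 tool x [-0.0037  0.0003 -1.    ]
along/n in tool frame 0.012072210593803272 0.00018810185423716989 plate x,y rel post -0.00018731525480781075 0.012072456379635358
```

View pics/scene7.png

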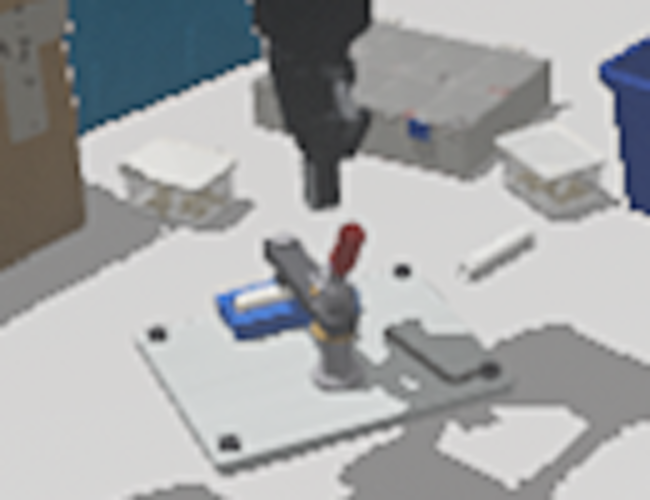

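```bash
python3 - <<'E'
from h import *
d=pickle.load(open("scene7.pkl","rb")); q=d["orientation"]; M=R.from_quat([q[1],q[2],q[3],q[0]]).as_matrix()
def pr(P):
    r=M.T@(np.array(P)-d["origin"]); return cv2.projectPoints(r[None],np.zeros(3),np.zeros(3),d["mtx"],d["distortion"])[0].ravel()
for nm,P in (("tcp",readout.get_state()["position"]),("lever80",[*(post-.034*py),.1555]),("lever27",[*(post-.0114*py),.1075]),("pivot",[*post,.083])):
    u=pr(P); print(nm,(u-[159.6,139.6])*5)
E
```

```text
tcp [320.8348 202.0823]
lever80 [345.6171 211.8016]
lever27 [335.4916 261.4433]
pivot [330.6301 285.7614]
```

carry_out:
  deltas: [0,0.13,-0.02,0,0,0,-1,0,0.13,0,0,0,0,-1,0.03,0.08,0,0,0,0,-1,0.03,0.08,0,0,0,0,-1,0.03,0.08,0,0,0,0,-1,0,0,0,0,0,0,-1]

```text
clock: 9.88
position: [0.5644, 0.0207, 0.1335]
ee_rot: [-0.146, 0.692, -0.146, -0.692]
contact_force: [-0.1, 1.5, 0.5]
width: 0.0001
```

```bash
python3 st.py 8
```

```text
9.875 [0.5644 0.0207 0.1335] [-0.1025  1.4618  0.5044] 7.955638559157653e-05
tool y -113.85478222958217 tool x [ 0.0003  0.0005 -1.    ]
along/n in tool frame -0.01780983657630402 -0.0025711877754373497 plate x,y rel post 0.002553176716551641 -0.017812769255111837
```

View pics/scene8.png

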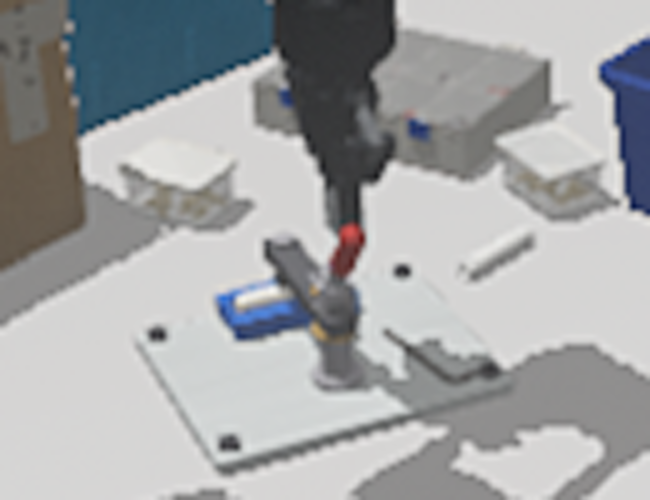

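carry_out:
  deltas: [0.04,0.06,0.01,0,0,0,-1,0.04,0.06,0.01,0,0,0,-1,0.04,0.06,0,0,0,0,-1,0.05,0.05,0,0,0,0,-1,0.05,0.05,0,0,0,0,-1,0.05,0.05,0,0,0,0,-1,0,0,0,0,0,0,-1]

```text
clock: 10.85
position: [0.5548, 0.0026, 0.1169]
ee_rot: [0.146, -0.691, 0.146, 0.692]
contact_force: [2.1, 0.3, 2.5]
width: -0.0
```

```bash
python3 st.py 9
```

```text
10.85 [0.5548 0.0026 0.1169] [2.1291 0.3289 2.5251] -9.605755678061185e-07
tool y -113.84128299399829 tool x [-0.0011 -0.0003 -1.    ]
along/n in tool frame -0.03820309665590649 -0.001059015068469987 plate x,y rel post 0.0010292773208824622 -0.0382046313005078
```

View pics/scene9.png

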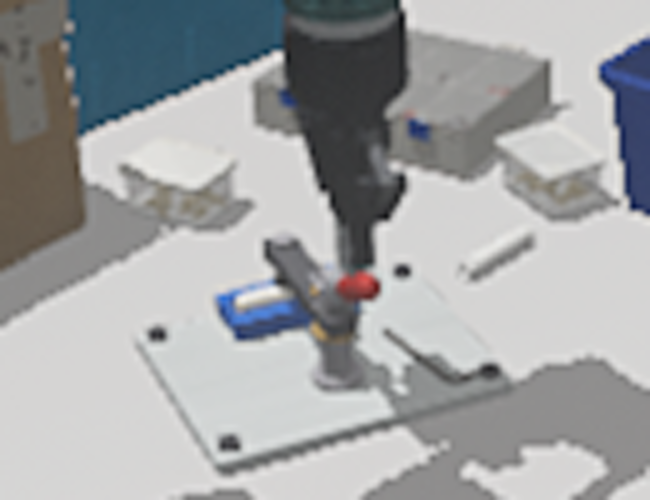

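The lever is being pushed down, with the red grip end now at about (362,287). I'll continue along the arc.

carry_out:
  deltas: [0.06,0.036,0,0,0,0,-1,0.06,0.036,0,0,0,0,-1,0.06,0.036,0,0,0,0,-1,0.08,0.023,0,0,0,0,-1,0.08,0.023,0,0,0,0,-1,0,0,0,0,0,0,-1]

```text
clock: 11.7
position: [0.5509, -0.0057, 0.0961]
ee_rot: [0.146, -0.691, 0.146, 0.692]
contact_force: [0.3, -0.1, 0.6]
width: -0.0003
```

carry_out:
  deltas: [0.06,0.01,0,0,0,0,-1,0,0,0,0,0,0,-1]

```text
clock: 11.95
position: [0.5508, -0.006, 0.0928]
ee_rot: [0.146, -0.691, 0.146, 0.692]
contact_force: [-0.2, -0.9, 1.3]
width: -0.0001
```

carry_out:
  deltas: [0.04,0,0,0,0,0,-1,0,0,0,0,0,0,-1]

```text
clock: 12.2
position: [0.5509, -0.006, 0.0916]
ee_rot: [0.146, -0.692, 0.146, 0.692]
contact_force: [-3.4, -0.6, 8.2]
width: -0.0004
```

carry_out:
  deltas: [0.05,0,0,0,0,0,-1,0,0,0,0,0,0,-1]

```text
clock: 12.45
position: [0.551, -0.0061, 0.0911]
ee_rot: [-0.146, 0.692, -0.146, -0.692]
contact_force: [-7.1, -0.9, 23.0]
width: -0.0001
```

```bash
python3 st.py 10
```

```text
12.45 [ 0.551  -0.0061  0.0911] [-7.0728 -0.9431 23.0422] -8.352403141579926e-05
tool y -113.80141872647249 tool x [ 0.0007 -0.0007 -1.    ]
along/n in tool frame -0.04775565045533158 -0.0010740617330456809 plate x,y rel post 0.001070160314131747 -0.047756632022777724
```

View pics/scene10.png

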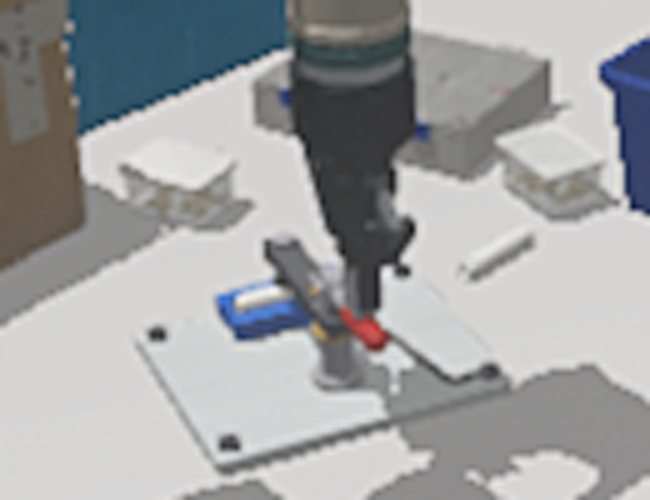

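carry_out:
  deltas: [-0.1,0,0,0,0,0,-1,-0.3,0,0,0,0,0,-1,-0.5,0,0,0,0,0,-1,-0.5,0,0,0,0,0,-1,-0.5,0,0,0,0,0,-1,-0.5,0.5,0,0,0,0,-1,0,0.6,0,0,0,0,-1,0,0.6,0,0,0,0,-1,0,0.6,0,0,0,0,-1,0,0,0,0,0,0,-1]

```text
clock: 13.8
position: [0.4948, -0.1335, 0.2312]
ee_rot: [0.147, -0.691, 0.147, 0.692]
contact_force: [0.7, -0.5, 0.1]
width: -0.0004
```

```bash
python3 st.py 11
```

```text
13.8 [ 0.4948 -0.1335  0.2312] [ 0.696  -0.5401  0.0624] -0.00035388144313237835
tool y -114.00437754178225 tool x [-0.0009  0.0005 -1.    ]
along/n in tool frame -0.18698787610997528 -0.0016826634982358853 plate x,y rel post 0.0010048969664007666 -0.18699623016717076
```

View pics/scene11.png

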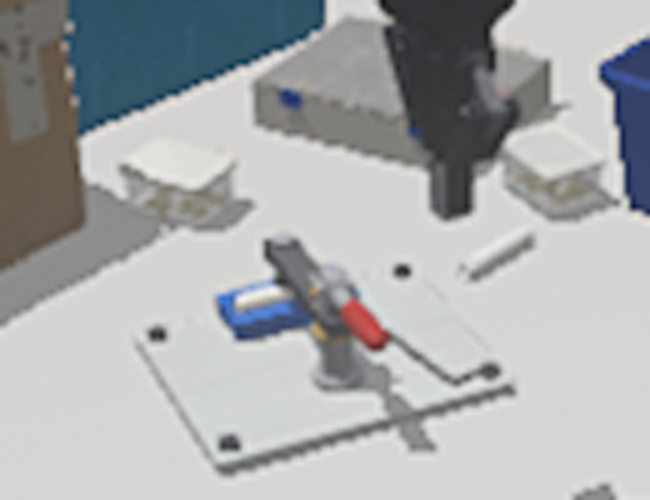

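View pics/top11.png

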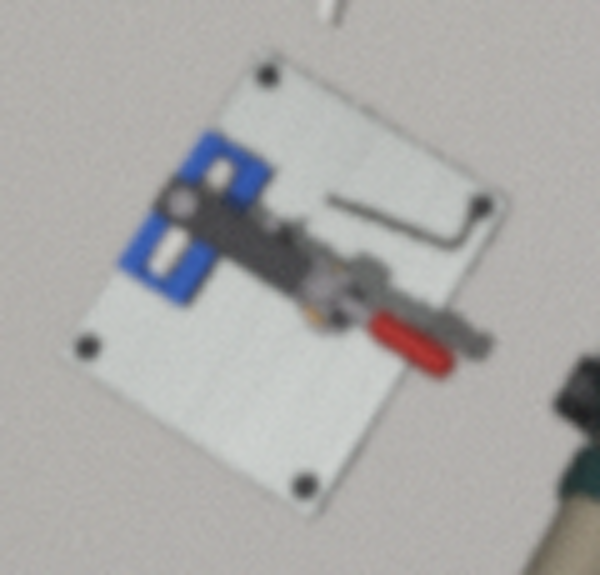

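```bash
python3 - <<'E'
from h import *
t=pickle.load(open("top11.pkl","rb"))
T=lambda u,v,z: ray(t,(164.6+u/5,164.6+v/5),z)[:2]
b=T(182,202,.07)
for e,z in (((440,363),.083),((375,325),.083)):
    e=T(*e,z); d=b-e; print(np.degrees(np.arctan2(d[1],d[0])), "rel post plate", (e-post)@px,(e-post)@py)
print((b-post)@px,(b-post)@py)
# plate y from nest short edges
n=[T(*k,.029) for k in [(210,132),(272,172),(186,304),(122,264)]]
d=n[0]-n[1]+n[3]-n[2]; print("nest y",np.degrees(np.arctan2(d[1],d[0]))); d=n[0]-n[3]+n[1]-n[2]; print("nest x",np.degrees(np.arctan2(d[1],d[0])))
E
```

```text
66.00288723453531 rel post plate -0.0007425771462641328 -0.06880013513103284
65.36434743286668 rel post plate -0.0019856260873641345 -0.029685143997375475
-0.00017268755894126966 0.09411855148541673
nest y 65.88743648121361
nest x -23.688422344847222
```

```bash
python3 -c "
from rig import job; print(job.sign_off())"
```

```text
the job is handed in; nothing more can be done
None
```

I pushed the strap clockwise with the shut fingers until it met its stop pin, and only then pushed the red lever down until it was level. I then backed the arm off and handed the job in at about 14 s; no verdict was reported.

- **Strap:** at the stop the finger stopped advancing and the force rose to about 12 N. With the arm clear, the final top view puts the strap at 66.0° against the plate's +y axis at 66.2°. That is well inside the 0.08 rad limit, and picking different pixels changed it by less than 1°.
- **Lever:** the fingertip stopped at z = 0.091 m with about 23 N of push. That matches a level lever (pivot at 83 mm plus the 9 mm grip radius), and the last pictures also show it level.
- **Part and loose things:** the part is in the nest under the pad, and in the last views the hex key, spare part and box look unmoved. The glue and driver were outside those last views, but the arm never went near them.
- **Not measured:** I could not measure the pad force directly. I infer it from the strap and lever positions.
- **Disagreement:** the two cameras differed by about 5 mm in world y, so I used their average. The lever also looked a few mm lower in the scene view than predicted. Neither caused trouble.
- **Side load:** the final push on the lever carried a side load of about 7 N that could have opened the strap. The angle measured afterwards shows that it did not.

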